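# Let the sample case lid down on a finger

## Task

Shut the open sample case on the riser without letting its lid bang. Gripping nothing, use your fingers to tip the standing lid forward until it falls by itself, catch it part-way on the outside of a finger under its pull tab, lower it gently until it is fully shut, then draw the finger clear. Do not lift, drag or jolt the case, and leave the dish in it and the vials, bung, dropper bottle and beaker around it where they are.

Things in the scene. Friction and masses are not known exactly. Their poses are not given: they have to be found in the camera images.
- case: Dark blue sample case, 126 mm front to back (x), 190 wide (y), 49 tall shut, loose (about 1.2 kg, lid included) on a fixed grey riser of 134 x 200 mm, 40 tall. Origin: centre of its underside, on the riser's top. x points from its front to its hinge side (roughly to the robot's left, +y, within 0.4 rad; so its front looks to the right), z up.
- case_lid (a joint): Angle of the lid in rad: 0 shut, 1.57 upright, 1.92 stop; starts at 1.3 to 1.6. A stiff worn soft-close hinge: the lid stays where it is left between about 1.1 and 1.65; pushed below about 1.0 it falls forward by itself, slowly at first (from 0.95 about 2 s to 0.5 and 3 s to shut), ending at about 0.55 rad/s, which counts as a bang. Lid 0.17 kg; 1 N at the tab moves it.
- pull_tab: Flat bright aluminium tab on the middle of the lid's front edge, 64 mm wide, sticking out 35 mm past the case front when shut (upwards when the lid stands), 4 thick, with a rolled outer edge of 7 mm diameter. Origin: centre of that rolled edge, 161 mm from the hinge line, 84 above the worktop when shut; free space below it. x points from the edge to the lid, y along the edge, z to the lid's outside.
- lid_hinge (a point): Middle of the lid's hinge line, 63 mm behind the case centre and 33 above its underside (73 above the worktop). The hinge runs along the case's y axis.
- dish: Small round dish, 45 x 56 mm, 15 tall, loose on the foam in the case; it stays there. Origin under its centre.
- vial_white: Loose glass vial with a white cap, 25 mm across, 53 tall, a bystander; origin under its centre.
- vial_black: Loose vial with a black cap, 25 mm across, 53 tall, a bystander; origin under its centre.
- bung: Loose red rubber bung, 31 mm across, 26 tall, a bystander; origin under its centre.
- dropper: Loose amber dropper bottle, 32 mm across, 96 tall, a bystander; origin under its centre.
- beaker: Loose small clear beaker, 46 mm across, 58 tall, a bystander; origin under its centre.

How it is judged:
By the outcome, as a careful person would: the job done as asked, in the order asked, and still so for the second after the job is handed in, with the robot touching nothing.
It also fails if it takes over 48 s, if anything falls off the work surface, if the arm or the gripper's body presses on something with over 40 N, if the wrist force passes 120 N, or if a joint passes its speed limit or range.

## Robot

A 6-joint arm with a two-finger parallel gripper is mounted at the origin on a cart in front of the work surface, level with it; the furniture and walls round the work are solid. World frame = base frame: x ahead of the robot, y to its left, z up, the work surface at z = 0. Lengths are in mm, angles in rad, forces in N, time in s.
With the tool pointing down it reaches from about 350 to 950 mm from the base axis. Payload 17.4 kg.
Tool frame: the origin (TCP) lies at the centre of the arm's flange, where the gripper is bolted on; the fingertips stand 186 mm ahead of it and the grasp point (between the pads) lies 167 mm ahead of it; z points along the fingers, y is the line along which they close (so a half turn about z gives the same grasp; the last joint's range is limited). The gripper opens to 93 mm and grips with 3 to 60 N. Pads are 15 mm wide; open, the fingers measure 128 mm over their backs; the gripper's body (75 mm by 188 mm) begins 65 mm behind the grasp point.
Start: joints at [1.121, 0.116, 1.442, -0, 1.584, -0.038], TCP at [270.184, 618.575, 404.746] pointing down, gripper open.
Joint ranges: [-2.83, 2.83], [-0.83, 2.19], [0.07, 2.5], [-1.14, 4.28], [0.01, 3], [-2.97, 2.97]. Speed limits (rad/s): [1.89, 1.89, 2.22, 3.14, 3.14, 3.14].

## Interface

Orientations are given as a unit quaternion [x, y, z, w].
In Python, from bench import bot gives the robot as it stands.
- The arm moves only by the shell command python3 -m creep 'ROWS' [OPENING] [FORCE]. ROWS is JSON, a list of rows, each a list of 6 numbers: the shift along the tool's x, y, z in cm, then the turn, a rotation vector about the tool's x, y, z in degrees. In form: [[dx, dy, dz, wx, wy, wz], ...]. A call has 1 to 12 rows; each row shifts and turns the commanded pose from where the row before left it, along the tool's axes as they then stand; what a row does not reach is not made up. A row lasts 1/8 s, in which the tool goes at most 62.5 mm and 10.7 degrees, less where a joint would pass 70% of its speed; a pose out of reach is approached as far as the arm can. A call with a gripper value outside its range is refused whole. OPENING is the finger opening in cm, from 0 to 9.3, set as the call begins (- or left out, the last holds). The fingers move at their own pace and stop on an object; FORCE is the grip in N (left out, the last holds). Time passes only in rows, so rows that do not move let the fingers close. It gives the time, the measured TCP pose, the force, the opening and the grip force at its end, in the units of the state.
- bot.get_state(): the state, without advancing time (a new reading comes with each control period).
- bot.get_image(name): name is "scene" or "top"; returns the picture (384x512x3 uint8, red, green, blue); there is no depth.
- bot.camera_model(name): a dict with "fx", "fy", "cx", "cy" (pixels), "position" and "rotation" of the camera in the world. Camera axes: x right, y up, looking along -z (the intrinsics and any distortion apply to the point x, -y, -z); pixel columns grow to the right and rows downward; lengths in mm; the calibration is good to about 2 mm. A picture is of the moment at which its call begins. camera_model takes no time and is no camera call.
- bot.close_job(): hands the job in; it is judged then, once.
The state is a dict: "clock": time; "joint_pos": joint angles; "dq": joint speeds; "joint_torque": joint torques, N m; "tool_pos": TCP position; "tcp_rot": TCP orientation; "ft_force": force on the tool from outside, world axes, zero at the start; "wrist_torque": the same for the moment, N m; "grip_width": finger opening in mm; "grasp_force": force on a finger pad.
Only numpy, scipy, OpenCV 4.12 (cv2) and the standard library are available. Lean on these libraries where they do the work, as an engineer would, in place of code of your own. Each camera call takes 0.05 s, during which the arm holds its last target. There are 200 camera calls.

## Working session

There is one attempt and no reset: what is moved stays moved. The work goes in short steps, Python scripts to look and compute and a shell command to move; the robot and the scene stay as the last step left them, time stands still between calls to the robot, and variables do not carry over. Pictures are saved under pics/ and viewed, at most 11 in all, crops included, and the job is handed in when it is done.

```bash
mkdir -p pics; ls
python3 - <<'E'
from bench import bot
import cv2,json
import numpy as np
for n in("scene","top"):
    im=bot.get_image(n); cv2.imwrite(f"pics/{n}0.png",im[:,:,::-1])
    m=bot.camera_model(n); print(n,{k:np.round(v,3).tolist() for k,v in m.items() if not isinstance(v,str)})
print(bot.get_state())
E
```

```text
pics
scene {'fx': 450.57, 'fy': 450.57, 'cx': 251.147, 'cy': 193.358, 'position': [-12.268, -599.397, 699.825], 'rotation': [0.47, -0.132, -0.228, 0.843]}
top {'fx': 349.427, 'fy': 349.427, 'cx': 259.293, 'cy': 191.944, 'position': [430.563, 246.365, 956.595], 'rotation': [0.015, -0.037, -0.697, 0.716]}
{'clock': 0.1, 'joint_pos': array([ 1.12120216e+00,  1.16455197e-01,  1.44219975e+00,  3.01722876e-05,
        1.58400286e+00, -3.77753488e-02]), 'dq': array([ 0.00036492, -0.00067104, -0.00023378, -0.00139472, -0.00163713,
        0.00015043]), 'joint_torque': array([ 2.37664281e-03, -7.22885728e+01, -6.23868370e+01,  7.82982702e-02,
        2.27723247e-02, -3.29670115e-05]), 'tool_pos': array([270.18270847, 618.58346991, 404.0665165 ]), 'tcp_rot': array([ 2.04457227e-01,  9.78875354e-01, -5.13201722e-04, -1.43139299e-04]), 'ft_force': array([-0.20449304, -0.43085221,  0.16113238]), 'wrist_torque': array([-0.0021812 ,  0.0115484 ,  0.00622337]), 'grasp_force': 0.0, 'grip_width': 92.99583955074847}
```

View pics/scene0.png

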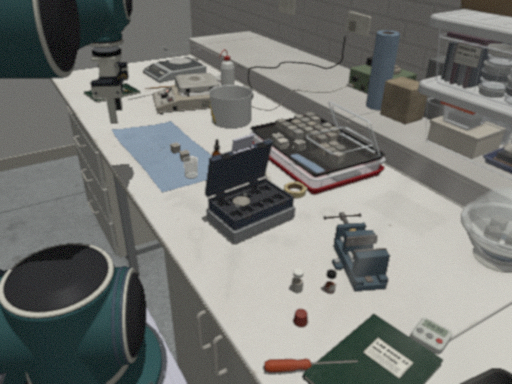

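View pics/top0.png

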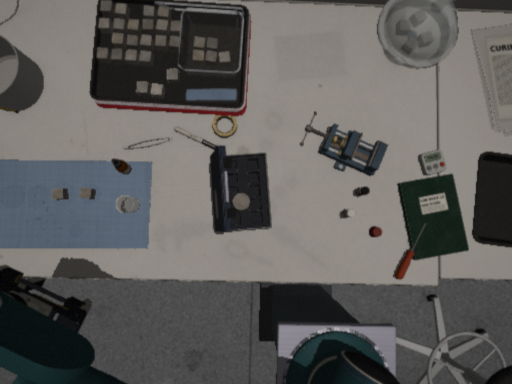

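The scene view shows the case at about (250,195) with its lid standing at the back and its front towards the camera. In the top view the case is at (240,190), with the standing lid along column ~218. The dropper is at (121,167), the beaker at (128,204), the vials at (347,213) and (361,191), and the bung at (376,231).

```bash
cat > h.py <<'E'
import numpy as np, cv2
from scipy.spatial.transform import Rotation as R
from bench import bot
def cam(n):
    m=bot.camera_model(n); return m, np.array(m["position"],float), (R.from_quat(m["rotation"]) if np.size(m["rotation"])==4 else R.from_matrix(m["rotation"]))
def ray(n,u,v):
    m,p,r=cam(n); d=r.apply([(u-m["cx"])/m["fx"],-(v-m["cy"])/m["fy"],-1]); return p,d
def plane(n,u,v,z):
    p,d=ray(n,u,v); return p+d*(z-p[2])/d[2]
def proj(n,X):
    m,p,r=cam(n); c=r.inv().apply(np.array(X,float)-p); return np.array([m["cx"]-m["fx"]*c[...,0]/c[...,2], m["cy"]+m["fy"]*c[...,1]/c[...,2]]).T
E
python3 - <<'E'
from h import *
a=cv2.imread("pics/scene0.png")[125:245,190:310]; b=cv2.imread("pics/top0.png")[135:245,195:285]
a=cv2.resize(a,(600,600),interpolation=cv2.INTER_CUBIC); b=cv2.resize(b,None,fx=5,fy=5,interpolation=cv2.INTER_CUBIC)
cv2.imwrite("pics/a.png",np.clip(a*1.6,0,255)); cv2.imwrite("pics/b.png",np.clip(b*1.6,0,255))
print(bot.camera_model("top").keys())
E
```

```text
dict_keys(['fx', 'fy', 'cx', 'cy', 'position', 'rotation'])[ WARN:0@0.212] global loadsave.cpp:1063 imwrite_ Unsupported depth image for selected encoder is fallbacked to CV_8U.
```

View pics/a.png

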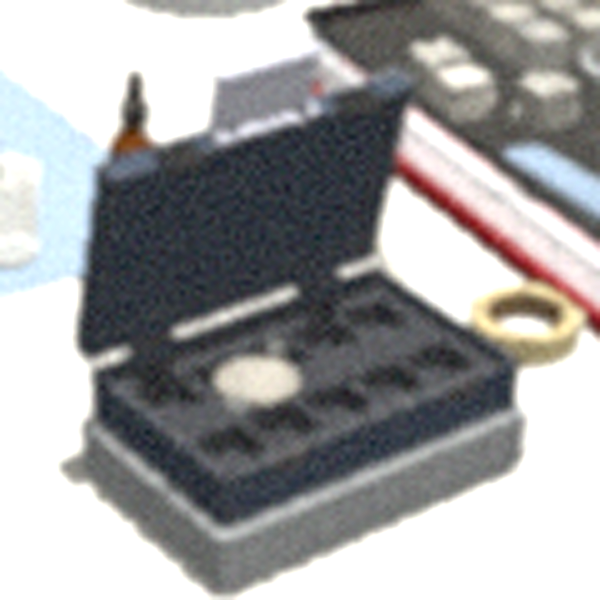

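View pics/b.png

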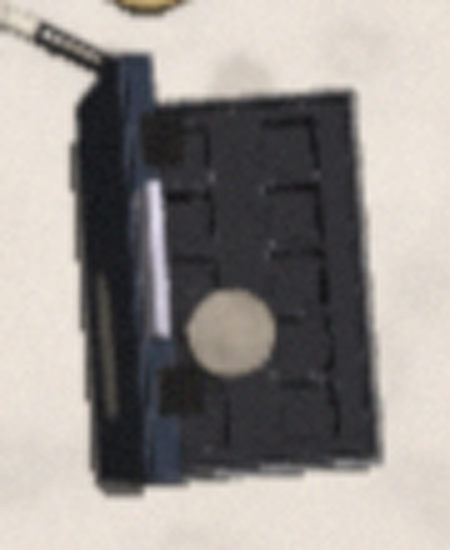

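The tab is the bright strip at about (225,184) in the top view and (243,143) in the scene view. The front rim corners are at about (266,153) and (271,227) in the top view.

Run:
```python
from h import *
np.set_printoptions(precision=1,suppress=True)
T=lambda x,y,z:plane("top",195+x/5,135+y/5,z); S=lambda x,y,z:plane("scene",190+x/5,125+y/5,z)
f1,f2=T(355,92,73),T(382,462,73); print("front rim",f1,f2,np.linalg.norm(f1-f2))
g1,g2=S(520,405,40),S(230,522,40); print("case bottom front",g1,g2,np.linalg.norm(g1-g2))
r1,r2=S(232,592,0),S(520,478,0); print("riser front",r1,r2,np.linalg.norm(r1-r2))
g3=S(93,425,40); print("case back-near bottom corner",g3,np.linalg.norm(g3-g2))
# tab: two-ray for edge ends
def tri(a,b):
    (p,d),(q,e)=ray(*a),ray(*b); s=np.linalg.lstsq(np.c_[d,-e],q-p,rcond=None)[0]; x,y=p+d*s[0],q+e*s[1]; return (x+y)/2,np.linalg.norm(x-y)
s=lambda x,y:("scene",190+x/5,125+y/5); t=lambda x,y:("top",195+x/5,135+y/5)
print(tri(s(217,80),t(166,336)),tri(s(322,55),t(158,182)))
for v in(f1,): pass
d=(f1-f2);d/=np.linalg.norm(d); print("yaw of case y axis wrt world", np.arctan2(d[1],d[0]))
for k,(n,u,v,z) in dict(dish=("top",195+231/5,135+332/5,80),vw=("top",347,213,53),vb=("top",361,191,53),bung=("top",376,231,26),drop=("top",121,167,60),beak=("top",128,204,30),ringtape=("top",224,126,15),tool=("top",218,147,10)).items(): print(k,plane(n,u,v,z))
```

```text
front rim [594.6 205.2  73. ] [406.5 186.8  73. ] 188.9329135630915
case bottom front [604.  209.6  40. ] [418.3 194.2  40. ] 186.36498878832697
riser front [416.6 189.8   0. ] [599.7 199.4   0. ] 183.38127789233528
case back-near bottom corner [397.4 305.7  40. ] 113.42690540267587
(array([462.2, 287.4, 231.6]), np.float64(4.0184111298263065)) (array([526.3, 293.3, 228.2]), np.float64(2.9076051925584383))
yaw of case y axis wrt world 0.09760234255588565
dish [469.6 264.7  80. ]
vw [448.4 -10.7  53. ]
vb [506.9 -47.2  53. ]
bung [402.9 -97.1  26. ]
drop [549.7 574.4  60. ]
beak [456.7 561.9  30. ]
ringtape [677.2 319.2  15. ]
tool [619.6 334.   10. ]
```

```bash
cat >> h.py <<'E'
H=np.array([491.4,324.,73.]); PSI=0.09
XC=np.array([-np.sin(PSI),np.cos(PSI),0]); Z=np.array([0,0,1.])
def edge(th): return H-XC*161.4*np.cos(th+.068)+Z*161.4*np.sin(th+.068)
def orient(tilt):
    t=np.radians(tilt); z=XC*np.sin(t)-Z*np.cos(t); y=XC*np.cos(t)+Z*np.sin(t); return R.from_matrix(np.c_[np.cross(y,z),y,z])
def tcp(E,off,a,tilt=45):  # edge E, off = axis offset along tool y from edge centre, a = tip beyond edge (mm)
    M=orient(tilt).as_matrix(); return E+off*M[:,1]-(186-a)*M[:,2]
def rem(target,tilt=45):
    s=bot.get_state(); r=R.from_quat(s["tcp_rot"])
    print("t",round(s["clock"],2),"shift cm",np.round(r.inv().apply(target-s["tool_pos"])/10,2),"turn",np.round((r.inv()*orient(tilt)).as_rotvec(degrees=True),1),"pos",s["tool_pos"].round(1),"F",s["ft_force"].round(1),"grip",s["grip_width"].round(1))
E
python3 -m creep '[[0,0,-2,0,0,-9.6],[0,0,-2,0,0,-9.6],[0,0,-2,0,0,-9.5],[0,0,0,0,0,0]]' 0.4 5
python3 -c "
from h import *
E=edge(1.3); T=tcp(E,48,25); print(E,T); T2=T.copy(); T2[2]=465; rem(T2)"
```

```text
clock: 0.6
tool_pos: [270.2, 618.5, 465.9]
tcp_rot: [-0.044, 0.999, 0.001, 0.0]
ft_force: [0.4, 0.8, -0.7]
grip_width: 57.8
grasp_force: 0.0
[494.32172107 291.62413157 231.09246247] [501.50329274 212.04445434 378.87777974]Traceback (most recent call last):
  File "<string>", line 3, in <module>
    E=edge(1.3); T=tcp(E,48,25); print(E,T); T2=T.copy(); T2[2]=465; rem(T2)
                                                                     ~~~^^^^
  File "h.py", line 21, in rem
    print("t",round(s["clock"],2),"shift cm",np.round(r.inv().apply(target-s["tool_pos"])/10,2),"turn",np.round((r.inv()*orient(tilt)).as_rotvec(degrees=True),1),"pos",s["tool_pos"].round(1),"F",s["ft_force"].round(1),"grip",s["grip_width"].round(1))
                                                                                                                                                                                                                                 ^^^^^^^^^^^^^^^^^^^^^
AttributeError: 'float' object has no attribute 'round'
```

```bash
sed -i 's/s\["grip_width"\].round(1)/round(float(s["grip_width"]),1)/' h.py
python3 -c "
from h import *
T=tcp(edge(1.3),48,25); T[2]=465; rem(T)"
```

```text
t 0.6 shift cm [-1.946e+01 -4.253e+01  4.000e-02] turn [-44.9   0.1  -0.1] pos [270.2 618.5 465.9] F [ 0.4  0.8 -0.7] grip 57.8
```

```bash
python3 -m creep '[[-1,-2.25,0,0,0,0],[-1.95,-4.25,0,0,0,0],[-1.95,-4.25,0,0,0,0],[-1.95,-4.25,0,0,0,0],[-1.95,-4.25,0,0,0,0],[-1.95,-4.25,0,0,0,0],[-1.95,-4.25,0,0,0,0],[-1.95,-4.25,0,0,0,0],[-1.95,-4.25,0,0,0,0],[-1.95,-4.25,0,0,0,0],[-0.9,-2,0,0,0,0],[0,0,0,0,0,0]]'
python3 -m creep '[[0,0,0,-6,0,0],[0,0,0,-8,0,0],[0,0,0,-8,0,0],[0,0,0,-8,0,0],[0,0,0,-8,0,0],[0,0,0,-7,0,0],[0,0,0,0,0,0]]'
python3 -c "
from h import *
T=tcp(edge(1.3),48,25); rem(T)"
```

```text
clock: 2.1
tool_pos: [502.1, 210.7, 463.6]
tcp_rot: [-0.042, 0.999, -0.0, -0.001]
ft_force: [-1.1, 0.8, -0.4]
grip_width: 3.9
grasp_force: 0.0
clock: 2.98
tool_pos: [501.3, 212.6, 463.8]
tcp_rot: [-0.04, 0.923, 0.382, -0.018]
ft_force: [1.0, -0.3, -0.4]
grip_width: 4.2
grasp_force: 0.0
t 2.98 shift cm [-0.04 -6.04  5.97] turn [-0.  -0.  -0.2] pos [501.3 212.6 463.8] F [ 1.  -0.3 -0.4] grip 4.2
```

```bash
python3 -m creep '[[0,-0.8,0.8,0,0,0],[0,-1.6,1.6,0,0,0],[0,-1.6,1.6,0,0,0],[0,-1.2,1.2,0,0,0],[0,-0.8,0.8,0,0,0],[0,0,0,0,0,0]]'
python3 - <<'E'
from h import *
rem(tcp(edge(1.3),48,25))
a=bot.get_image("scene")[:,:,::-1][90:250,170:330]; b=bot.get_image("top")[:,:,::-1][120:260,190:330]
c=np.hstack([cv2.resize(i,(400,400),interpolation=cv2.INTER_CUBIC) for i in(a,b)])
cv2.imwrite("pics/c1.png",np.clip(c*1.5,0,255).astype(np.uint8))
E
```

```text
clock: 3.72
tool_pos: [501.7, 212.6, 379.1]
tcp_rot: [-0.041, 0.923, 0.382, -0.018]
ft_force: [0.5, 0.3, -0.3]
grip_width: 4.3
grasp_force: 0.0
t 3.73 shift cm [ 0.03 -0.05 -0.02] turn [-0.  -0.  -0.1] pos [501.7 212.6 379.1] F [ 0.5  0.3 -0.3] grip 4.3
```

View pics/c1.png

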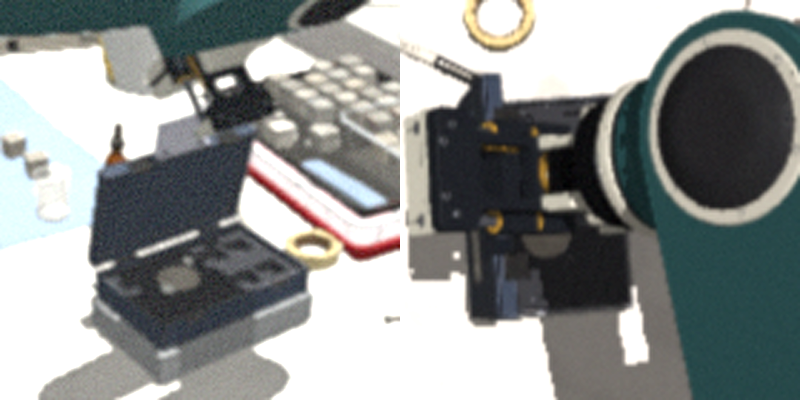

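The scene view shows the fingers above and behind the tab, with the tab at about (244,142) in full-image pixels. In the top view the gripper covers the tab. I'll check the projected tip and tab against these.

Run:
```python
from h import *
s=bot.get_state(); M=R.from_quat(s["tcp_rot"]).as_matrix(); p=s["tool_pos"]
tip=p+186*M[:,2]; print("tip",tip.round(1))
f=lambda q:((q-[170,90])/.4).round(0)
print("in c1 crop: tip",f(proj("scene",tip)),"lower corner",f(proj("scene",tip-19.5*M[:,1])),"edge mid/ends",f(proj("scene",edge(1.3))), f(proj("scene",np.array([edge(1.3)+32*M[:,0],edge(1.3)-32*M[:,0]]))))
```

```text
tip [490.2 343.6 249. ]
in c1 crop: tip [154.  86.] lower corner [162. 103.] edge mid/ends [183. 120.] [[156. 127.]
 [209. 112.]]
```

Run:
```python
from h import *
for th in (1.15,1.05,.93,.88): rem(tcp(edge(th),23,25))
```

```text
t 3.83 shift cm [ 0.04 -4.76 -1.1 ] turn [ 0.   0.1 -0. ] pos [501.8 212.6 380.5] F [ 0.3 -0.3  0.3] grip 3.5
t 3.83 shift cm [ 0.04 -6.26 -1.7 ] turn [ 0.   0.1 -0. ] pos [501.8 212.6 380.5] F [ 0.3 -0.3  0.3] grip 3.5
t 3.83 shift cm [ 0.03 -8.12 -2.22] turn [ 0.   0.1 -0. ] pos [501.8 212.6 380.5] F [ 0.3 -0.3  0.3] grip 3.5
t 3.83 shift cm [ 0.03 -8.92 -2.37] turn [ 0.   0.1 -0. ] pos [501.8 212.6 380.5] F [ 0.3 -0.3  0.3] grip 3.5
```

```bash
python3 -m creep '[[0,-0.5,0,0,0,0],[0,-0.5,0,0,0,0],[0,-0.5,0,0,0,0],[0,-0.4,-0.1,0,0,0],[0,-0.4,-0.1,0,0,0],[0,-0.4,-0.15,0,0,0],[0,-0.4,-0.15,0,0,0],[0,-0.4,-0.15,0,0,0],[0,-0.4,-0.15,0,0,0],[0,-0.4,-0.15,0,0,0],[0,-0.4,-0.15,0,0,0],[0,0,0,0,0,0]]'
python3 - <<'E'
from h import *
rem(tcp(edge(1.15),23,25))
c=bot.get_image("scene")[:,:,::-1][90:250,170:330]
c=cv2.resize(c,(600,600),interpolation=cv2.INTER_CUBIC)
cv2.imwrite("pics/c2.png",np.clip(c*1.6,0,255).astype(np.uint8))
for th in (1.0,1.05,1.1,1.15,1.2,1.3,1.4): print(th,((proj("scene",np.array([edge(th)+32*orient(45).as_matrix()[:,0],edge(th)-32*orient(45).as_matrix()[:,0]]))-[170,90])/160*600).round(0).tolist())
E
```

```text
clock: 5.32
tool_pos: [505.4, 171.5, 354.2]
tcp_rot: [-0.041, 0.923, 0.382, -0.017]
ft_force: [-0.4, -0.5, -0.3]
grip_width: 4.1
grasp_force: 0.0
t 5.33 shift cm [ 0.03  0.02 -0.04] turn [-0.   0.  -0.1] pos [505.4 171.5 354.2] F [-0.4 -0.5 -0.3] grip 4.1
1.0 [[274.0, 240.0], [354.0, 215.0]]
1.05 [[267.0, 230.0], [347.0, 206.0]]
1.1 [[261.0, 222.0], [341.0, 197.0]]
1.15 [[254.0, 213.0], [334.0, 189.0]]
1.2 [[247.0, 205.0], [327.0, 182.0]]
1.3 [[234.0, 191.0], [313.0, 168.0]]
1.4 [[221.0, 179.0], [300.0, 157.0]]
```

View pics/c2.png

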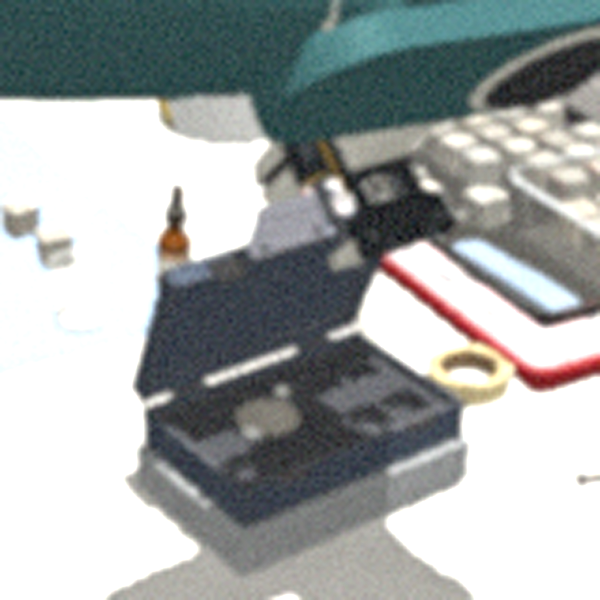

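The tab edge runs from about (260,207) to (328,190) in the crop, which fits a lid angle of about 1.15, so the geometry holds. Next I'll push to about 0.92, lift off and start to withdraw.

```bash
python3 -m creep '[[0,-0.35,-0.12,0,0,0],[0,-0.35,-0.12,0,0,0],[0,-0.35,-0.12,0,0,0],[0,-0.35,-0.12,0,0,0],[0,-0.35,-0.12,0,0,0],[0,-0.35,-0.12,0,0,0],[0,-0.35,-0.12,0,0,0],[0,-0.35,-0.11,0,0,0],[0,-0.35,-0.1,0,0,0],[0,-0.35,-0.1,0,0,0],[0,0.9,0,0,0,0],[0,0.6,-2.5,0,0,0]]'
python3 - <<'E'
from h import *
c=bot.get_image("scene")[:,:,::-1][90:250,170:330]
c=cv2.resize(c,(600,600),interpolation=cv2.INTER_CUBIC)
cv2.imwrite("pics/c3.png",np.clip(c*1.6,0,255).astype(np.uint8))
for th in (.5,.6,.7,.75,.8,.85,.9,.95,1.0): print(th,((proj("scene",np.array([edge(th)+32*orient(45).as_matrix()[:,0],edge(th)-32*orient(45).as_matrix()[:,0]]))-[170,90])/160*600).round(0).tolist())
for th in (.7,.6,.5,.4,.3,.2,.1,0): rem(tcp(edge(th),-23,22))
E
```

```text
clock: 6.88
tool_pos: [508.7, 132.7, 365.9]
tcp_rot: [-0.041, 0.923, 0.382, -0.018]
ft_force: [0.4, 0.1, 0.1]
grip_width: 3.9
grasp_force: 0.0
0.5 [[326.0, 351.0], [406.0, 323.0]]
0.6 [[318.0, 327.0], [397.0, 300.0]]
0.7 [[308.0, 304.0], [388.0, 277.0]]
0.75 [[303.0, 292.0], [383.0, 266.0]]
0.8 [[298.0, 281.0], [377.0, 255.0]]
0.85 [[292.0, 270.0], [372.0, 244.0]]
0.9 [[286.0, 260.0], [366.0, 234.0]]
0.95 [[280.0, 250.0], [360.0, 224.0]]
1.0 [[274.0, 240.0], [354.0, 215.0]]
t 6.92 shift cm [ 0.06 -9.89  2.12] turn [0.  0.1 0.1] pos [509.1 131.5 369.8] F [-0.3  0.2  4.4] grip 3.7
t 6.92 shift cm [  0.06 -11.5    2.23] turn [0.  0.1 0.1] pos [509.1 131.5 369.8] F [-0.3  0.2  4.4] grip 3.7
t 6.92 shift cm [  0.06 -13.09   2.49] turn [0.  0.1 0.1] pos [509.1 131.5 369.8] F [-0.3  0.2  4.4] grip 3.7
t 6.92 shift cm [  0.06 -14.65   2.92] turn [0.  0.1 0.1] pos [509.1 131.5 369.8] F [-0.3  0.2  4.4] grip 3.7
t 6.92 shift cm [  0.07 -16.16   3.5 ] turn [0.  0.1 0.1] pos [509.1 131.5 369.8] F [-0.3  0.2  4.4] grip 3.7
t 6.92 shift cm [  0.07 -17.6    4.23] turn [0.  0.1 0.1] pos [509.1 131.5 369.8] F [-0.3  0.2  4.4] grip 3.7
t 6.92 shift cm [  0.08 -18.96   5.09] turn [0.  0.1 0.1] pos [509.1 131.5 369.8] F [-0.3  0.2  4.4] grip 3.7
t 6.92 shift cm [  0.08 -20.22   6.09] turn [0.  0.1 0.1] pos [509.1 131.5 369.8] F [-0.3  0.2  4.4] grip 3.7
```

View pics/c3.png

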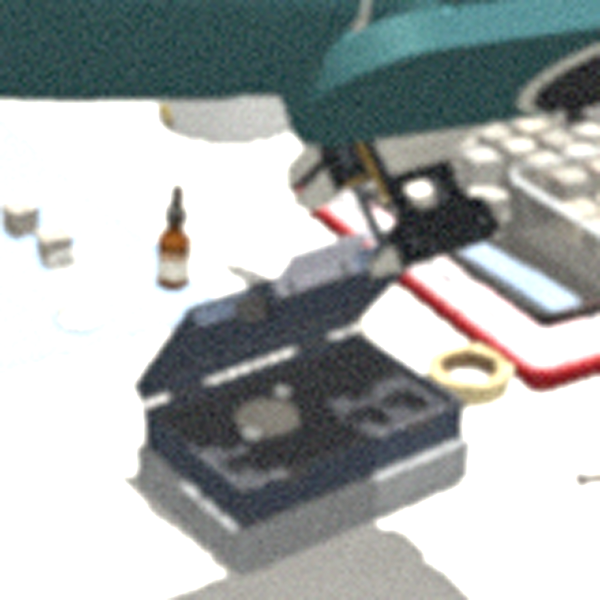

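The tab edge runs from about (288,262) to (365,236), which puts the lid near 0.89 and falling freely. I'm moving the finger round under the tab.

```bash
python3 -m creep '[[0,0,-2.5,0,0,0],[0,-2.5,-0.5,0,0,0],[0,-5,0,0,0,0],[0,-4.3,0.6,0,0,0],[0,0,2.3,0,0,0],[0,0,2.3,0,0,0],[0,0,0,0,0,0]]'
python3 - <<'E'
from h import *
c=bot.get_image("scene")[:,:,::-1][90:250,170:330]
c=cv2.resize(c,(600,600),interpolation=cv2.INTER_CUBIC)
cv2.imwrite("pics/c4.png",np.clip(c*1.6,0,255).astype(np.uint8))
for th in (.7,.6,.5,.4,.3,.2,.1,0): rem(tcp(edge(th),-23,22))
E
```

```text
clock: 7.8
tool_pos: [514.7, 65.1, 266.3]
tcp_rot: [-0.041, 0.923, 0.382, -0.018]
ft_force: [0.7, -0.0, 0.4]
grip_width: 3.8
grasp_force: 0.0
t 7.85 shift cm [ 0.02  2.09 -0.39] turn [ 0. -0. -0.] pos [515.   64.7 267.3] F [ 0.1  0.1 -0.2] grip 4.0
t 7.85 shift cm [ 0.02  0.48 -0.28] turn [ 0. -0. -0.] pos [515.   64.7 267.3] F [ 0.1  0.1 -0.2] grip 4.0
t 7.85 shift cm [ 0.02 -1.11 -0.01] turn [ 0. -0. -0.] pos [515.   64.7 267.3] F [ 0.1  0.1 -0.2] grip 4.0
t 7.85 shift cm [ 0.02 -2.67  0.42] turn [ 0. -0. -0.] pos [515.   64.7 267.3] F [ 0.1  0.1 -0.2] grip 4.0
t 7.85 shift cm [ 0.02 -4.17  0.99] turn [ 0. -0. -0.] pos [515.   64.7 267.3] F [ 0.1  0.1 -0.2] grip 4.0
t 7.85 shift cm [ 0.02 -5.61  1.72] turn [ 0. -0. -0.] pos [515.   64.7 267.3] F [ 0.1  0.1 -0.2] grip 4.0
t 7.85 shift cm [ 0.02 -6.97  2.59] turn [ 0. -0. -0.] pos [515.   64.7 267.3] F [ 0.1  0.1 -0.2] grip 4.0
t 7.85 shift cm [ 0.02 -8.24  3.59] turn [ 0. -0. -0.] pos [515.   64.7 267.3] F [ 0.1  0.1 -0.2] grip 4.0
```

View pics/c4.png

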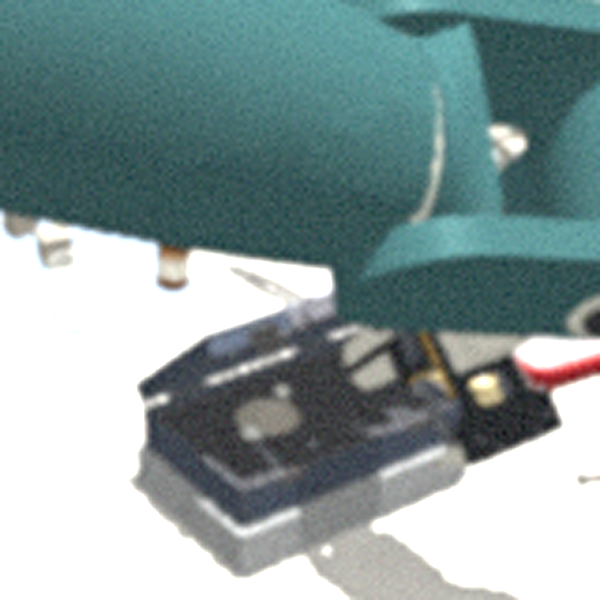

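The tab's left end is at about (308,305), so the lid is near 0.7 and still falling. The finger is below the tab, so I'll let the lid land on it and lower slowly.

```bash
python3 -m creep '[[0,0,0,0,0,0],[0,0,0,0,0,0],[0,-0.1,0,0,0,0],[0,-0.2,0,0,0,0],[0,-0.2,0,0,0,0],[0,-0.25,0.05,0,0,0],[0,-0.25,0.05,0,0,0],[0,-0.25,0.05,0,0,0],[0,-0.25,0.05,0,0,0],[0,-0.25,0.05,0,0,0],[0,-0.25,0.05,0,0,0],[0,-0.25,0.05,0,0,0]]'
python3 - <<'E'
from h import *
c=bot.get_image("scene")[:,:,::-1][90:250,170:330]; d=bot.get_image("top")[:,:,::-1][120:280,190:350]
c=np.hstack([cv2.resize(i,(400,400),interpolation=cv2.INTER_CUBIC) for i in(c,d)])
cv2.imwrite("pics/c5.png",np.clip(c*1.6,0,255).astype(np.uint8))
for th in (.5,.45,.4,.3,.2,.1,0): rem(tcp(edge(th),-23,22)); print(th,((proj("scene",np.array([edge(th)+32*orient(45).as_matrix()[:,0],edge(th)-32*orient(45).as_matrix()[:,0]]))-[170,90])/.4).round(0).tolist())
E
```

```text
clock: 9.35
tool_pos: [516.2, 50.8, 248.6]
tcp_rot: [-0.041, 0.923, 0.382, -0.017]
ft_force: [-0.8, -0.4, -0.9]
grip_width: 4.0
grasp_force: 0.1
t 9.45 shift cm [ 0.01  1.21 -0.36] turn [-0.   0.  -0.1] pos [516.2  50.8 248.5] F [ 0.6  0.1 -0.9] grip 4.2
0.5 [[218.0, 234.0], [270.0, 215.0]]
t 9.45 shift cm [ 0.01  0.43 -0.16] turn [-0.   0.  -0.1] pos [516.2  50.8 248.5] F [ 0.6  0.1 -0.9] grip 4.2
0.45 [[220.0, 242.0], [273.0, 223.0]]
t 9.45 shift cm [ 0.01 -0.35  0.07] turn [-0.   0.  -0.1] pos [516.2  50.8 248.5] F [ 0.6  0.1 -0.9] grip 4.2
0.4 [[222.0, 250.0], [275.0, 231.0]]
t 9.45 shift cm [ 0.01 -1.85  0.65] turn [-0.   0.  -0.1] pos [516.2  50.8 248.5] F [ 0.6  0.1 -0.9] grip 4.2
0.3 [[226.0, 267.0], [278.0, 247.0]]
t 9.45 shift cm [ 0.01 -3.29  1.38] turn [-0.   0.  -0.1] pos [516.2  50.8 248.5] F [ 0.6  0.1 -0.9] grip 4.2
0.2 [[229.0, 282.0], [281.0, 262.0]]
t 9.45 shift cm [ 0.01 -4.65  2.24] turn [-0.   0.  -0.1] pos [516.2  50.8 248.5] F [ 0.6  0.1 -0.9] grip 4.2
0.1 [[231.0, 298.0], [282.0, 277.0]]
t 9.45 shift cm [ 0.01 -5.92  3.24] turn [-0.   0.  -0.1] pos [516.2  50.8 248.5] F [ 0.6  0.1 -0.9] grip 4.2
0 [[232.0, 312.0], [283.0, 292.0]]
```

View pics/c5.png

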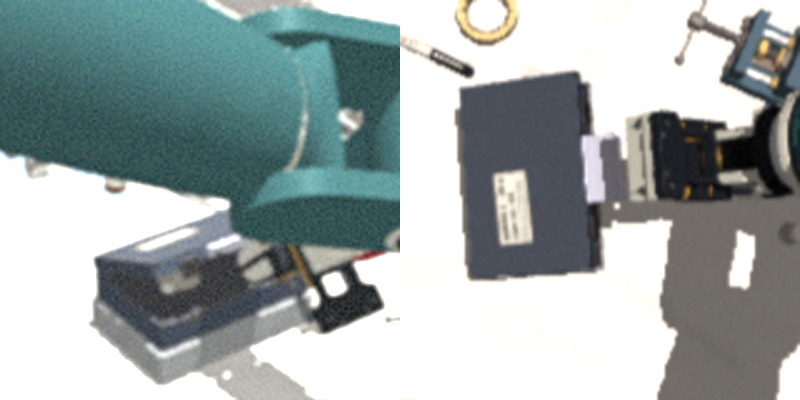

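The lid is held at about 0.43, with the tab's left end at about (220,243) in the scene half and its underside on the finger; the top half shows the tab at (595,170). I'll lower on gently.

```bash
python3 -m creep '[[0,-0.24,0.08,0,0,0],[0,-0.24,0.08,0,0,0],[0,-0.24,0.08,0,0,0],[0,-0.24,0.08,0,0,0],[0,-0.24,0.08,0,0,0],[0,-0.24,0.08,0,0,0],[0,-0.24,0.11,0,0,0],[0,-0.24,0.11,0,0,0],[0,-0.24,0.11,0,0,0],[0,-0.24,0.11,0,0,0],[0,-0.24,0.11,0,0,0],[0,-0.24,0.11,0,0,0]]'
python3 -m creep '[[0,-0.18,0.11,0,0,0],[0,-0.18,0.11,0,0,0],[0,-0.18,0.11,0,0,0],[0,-0.18,0.11,0,0,0],[0,-0.18,0.12,0,0,0],[0,-0.18,0.12,0,0,0],[0,-0.18,0.12,0,0,0],[0,-0.18,0.12,0,0,0],[0,-0.18,0.12,0,0,0],[0,-0.18,0.12,0,0,0],[0,-0.18,0.12,0,0,0],[0,-0.18,0.12,0,0,0]]'
python3 -c "
from h import *
for th in (.1,.05,0): rem(tcp(edge(th),-23,22))"
```

```text
clock: 10.95
tool_pos: [517.3, 38.6, 220.2]
tcp_rot: [-0.041, 0.923, 0.382, -0.017]
ft_force: [-0.2, -0.9, -0.3]
grip_width: 4.2
grasp_force: 0.1
clock: 12.45
tool_pos: [517.8, 33.3, 195.0]
tcp_rot: [-0.041, 0.923, 0.382, -0.017]
ft_force: [0.1, -1.5, -1.1]
grip_width: 4.2
grasp_force: 0.2
t 12.45 shift cm [ 0.01  0.37 -0.29] turn [-0.  0. -0.] pos [517.8  33.3 195. ] F [ 0.1 -1.5 -1.1] grip 4.2
t 12.45 shift cm [ 0.01 -0.27  0.19] turn [-0.  0. -0.] pos [517.8  33.3 195. ] F [ 0.1 -1.5 -1.1] grip 4.2
t 12.45 shift cm [ 0.01 -0.9   0.71] turn [-0.  0. -0.] pos [517.8  33.3 195. ] F [ 0.1 -1.5 -1.1] grip 4.2
```

```bash
python3 -m creep '[[0,-0.1,0.08,0,0,0],[0,-0.1,0.08,0,0,0],[0,-0.1,0.08,0,0,0],[0,-0.1,0.08,0,0,0],[0,-0.1,0.08,0,0,0],[0,-0.08,0.06,0,0,0],[0,-0.08,0.06,0,0,0],[0,-0.08,0.06,0,0,0],[0,-0.08,0.06,0,0,0],[0,-0.08,0.06,0,0,0],[0,-0.08,0.04,0,0,0],[0,-0.08,0.04,0,0,0]]'
python3 -m creep '[[0,-0.08,0.03,0,0,0],[0,-0.08,0.03,0,0,0],[0,-0.08,0.03,0,0,0],[0,-0.08,0.03,0,0,0],[0,-0.08,0.03,0,0,0],[0,-0.08,0.03,0,0,0],[0,-0.08,0.03,0,0,0],[0,-0.08,0.03,0,0,0],[0,-0.08,0,0,0,0],[0,-0.08,0,0,0,0],[0,-0.08,0,0,0,0],[0,0,0,0,0,0]]'
python3 - <<'E'
from h import *
rem(tcp(edge(0),-23,22))
c=bot.get_image("scene")[:,:,::-1][90:250,170:330]; d=bot.get_image("top")[:,:,::-1][120:280,190:350]
c=np.hstack([cv2.resize(i,(400,400),interpolation=cv2.INTER_CUBIC) for i in(c,d)])
cv2.imwrite("pics/c6.png",np.clip(c*1.6,0,255).astype(np.uint8))
E
```

```text
clock: 13.95
tool_pos: [517.9, 31.3, 182.1]
tcp_rot: [-0.041, 0.923, 0.382, -0.017]
ft_force: [0.4, -0.4, -1.1]
grip_width: 3.8
grasp_force: 0.0
clock: 15.45
tool_pos: [518.3, 26.8, 174.2]
tcp_rot: [-0.041, 0.923, 0.382, -0.017]
ft_force: [0.3, -0.8, 0.4]
grip_width: 4.0
grasp_force: 0.0
t 15.45 shift cm [ 0.01  1.04 -0.31] turn [-0.  0. -0.] pos [518.3  26.8 174.2] F [ 0.3 -0.8  0.4] grip 4.0
```

View pics/c6.png

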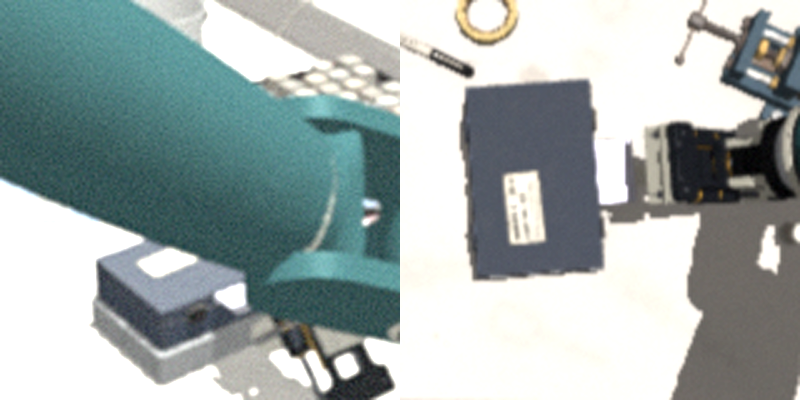

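The lid looks flush and shut, with the tab at (612,170) in the top half and the finger about 10 mm below it and unloaded. I'll draw back along the finger axis.

```bash
python3 -m creep '[[0,-0.1,-0.3,0,0,0],[0,-0.1,-0.6,0,0,0],[0,-0.1,-0.8,0,0,0],[0,0,-1,0,0,0],[0,0,-1,0,0,0],[0,0,-1.5,0,0,0],[0,0,-1.5,0,0,0],[0,0,-2,0,0,0],[0,0,-2,0,0,0],[0,0,-2,0,0,0],[0,0,-1,0,0,0],[0,0,0,0,0,0]]'
python3 - <<'E'
from h import *
c=bot.get_image("scene")[:,:,::-1]; d=bot.get_image("top")[:,:,::-1]
cv2.imwrite("pics/s9.png",c);cv2.imwrite("pics/t9.png",d)
c=np.hstack([cv2.resize(c[140:260,170:290],(400,400),interpolation=cv2.INTER_CUBIC),cv2.resize(d[100:270,80:420],(400,200))[:,:].repeat(2,0)])
cv2.imwrite("pics/c7.png",np.clip(c*1.3,0,255).astype(np.uint8))
print(bot.get_state()["ft_force"].round(1))
E
```

```text
clock: 17.05
tool_pos: [527.2, -72.2, 269.3]
tcp_rot: [-0.041, 0.923, 0.382, -0.017]
ft_force: [-0.2, -0.1, 0.1]
grip_width: 4.1
grasp_force: 0.0
[ 0.5 -0.3 -0.3]
```

View pics/c7.png

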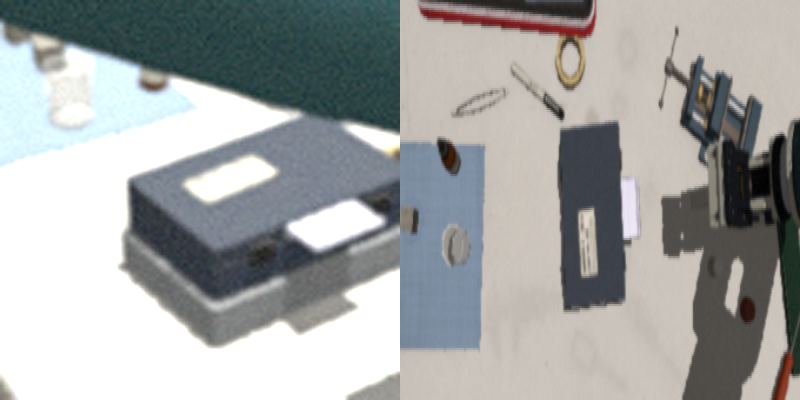

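The final views show the lid fully shut and level on the riser, with the tab at (330,225) in the scene half. The gripper is clear and the visible bystanders haven't moved. I'm handing it in.

```bash
python3 -c "
from bench import bot
print(bot.close_job())"
```

```text
the job is handed in; nothing more can be done
None
```

The case is shut and handed in at about 17 s: I tipped the lid to about 0.9 rad, it fell freely, I caught it on the back of a finger by about 0.45 rad and lowered it at about 0.05–0.15 rad/s, and in the final pictures the lid sits flush, the finger is clear and the case and visible bystanders look unmoved; the black-capped vial and the dish under the shut lid were hidden from view.

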